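Clear the jug and latch the mixer's splash guard

ROBOT

A 7-joint arm with a two-finger parallel gripper is mounted at the origin on the work surface. World frame = base frame: x ahead of the robot, y to its left, z up, the work surface at z = 0. Lengths are in m, angles in rad, forces in N, time in s.
With the tool pointing down it reaches from about 0.425 to 0.925 m from the base axis. Payload 6.8 kg.
Tool frame: the origin (TCP) lies on the front face of the gripper's body, between the roots of the fingers; the fingertips stand 73 mm ahead of it and the grasp point (between the pads) lies 54 mm ahead of it; z points along the fingers, y is the direction in which the jaws open and shut (so a half turn about z gives the same grasp; the last joint's range is limited). The gripper opens to 85 mm and grips with 20 to 120 N. Pads are 22 mm wide; open, the fingers measure 114 mm over their backs; the gripper's body (76 mm by 85 mm) begins 54 mm behind the grasp point. The pads swing forward as they close: fully open they stand 13 mm farther back than shut.
Start: joints at [1.037, 0.477, 0.022, 1.555, -0.011, 1.109, -0.083], TCP at [0.279, -0.615, 0.304] pointing down, gripper open.
Joint ranges: [-2.96, 2.96], [-0.34, 2.1], [-1.41, 1.46], [0.24, 2.44], [-1.37, 4.51], [0.17, 1.92], [-2.96, 2.96]. Speed limits (rad/s): [2.39, 2.39, 3.14, 3.14, 3.14, 3.14, 3.14].

INTERFACE

Orientations are given as a rotation vector (axis times angle).
In Python, from bench import * gives the robot as it stands.
- The arm moves only by the tool jog_arm, never from a script. Its argument "plan" is a list of rows, each a list of 2 entries, a list of its own where there are three numbers: the shift along the world's x, y, z in cm, then the turn about the world's z in rad. In form: [[[tx, ty, tz], twist], ...]. A call has 1 to 12 rows; each row shifts and turns the commanded pose from where the row before left it; what a row does not reach is not made up. A row lasts 1/10 s, in which the tool goes at most 50 mm and 8.59 degrees, less where a joint would pass 70% of its speed; a pose out of reach is approached as far as the arm can. A call is refused whole if a number of a shift passes 5 or a number of a turn 0.15, either way. A call with a gripper value outside its range is refused whole. "hand" is the finger opening in cm, from 0 to 8.54, set as the call begins (left out, the last holds). The fingers move at their own pace and stop on an object; "grip_force" is the grip in N (left out, the last holds). Time passes only in rows, so rows that do not move let the fingers close. It gives the time, the measured TCP pose, the force and the opening at its end, in the units of the state.
- get_obs(): the state, without advancing time (a new reading comes with each control period).
- grab_frame(name): name is "scene" or "top" or "wrist"; returns the picture (384x512x3 uint8, red, green, blue); there is no depth.
- get_calibration(name): a dict with "intrinsics" (3x3 intrinsics, pixels), "k1" (the pictures are not rectified: a ray, as slopes to the right and down, at radius r is drawn at 1 + k1 r^2 times it, then the intrinsics apply), "xyz" and "orientation" of the camera in the world. Camera axes: x right, y down, z forward; pixel columns grow to the right and rows downward; lengths in m; the calibration is good to about 2 mm. A picture is of the moment at which its call begins: read the wrist's pose just before it. get_calibration takes no time and is no camera call; for the wrist camera it gives the pose at the moment of the call.
- hand_in(): hands the job in, once; it reports no verdict.
The state is a dict: "clock": time; "joints": joint angles; "qvel": joint speeds; "tau": joint torques, N m; "tcp_pos": TCP position; "orientation": TCP orientation; "contact_force": force on the tool from outside, world axes, zero at the start; "moment": the same for the moment, N m; "grip_width": finger opening in m.
Only numpy, scipy, OpenCV 4.12 (cv2) and the standard library are available. Lean on these libraries where they do the work, as an engineer would, in place of code of your own. Each camera call takes 0.05 s, during which the arm holds its last target. There are 200 camera calls.

TASK

The white jug stands in the way of the mixing stand's open guard door. Set the jug upright in the white drip tray and let go of it, then push the guard door shut, without slamming or forcing it, until its sprung latch snaps in behind the strike and the door stays shut by itself. Leave the bottle and the two toothed caps where they are.

Things in the scene. Friction and masses are not known exactly. Their poses are not given: they have to be found in the camera images.
- mixer: Bench mixing stand (fixed; white base and column, grey frame, clear panes). Origin on the table under the middle of its doorway; own +x points into the machine, +y to the door's hinge side (left seen from the robot), z up. The shut door lies in its plane x = 0. Base plate 18 mm high, from x -30 to +240 mm, 360 mm wide; grey door posts 247 mm tall at y = +-165 mm.
- guard_door (a joint): Opening angle of the guard door, rad: 0 shut, grows towards the robot; end stops at -0.003 and 1.6. A weak spring holds it near 1.25; friction lets it stand anywhere above 0.5, but lower down, unlatched, it drifts open again. Swinging takes 1 to 4 N at the push plate, riding over the latch 8 to 20 N, met from about 0.1 rad on; the latch snaps in near 0.01 and the force drops; 2 to 3 mm of push later the door meets its hard stop: feel for it.
- door_hinge (a point): Point on the door's upright hinge axis at its lower edge, 30 mm above the table, at mixer x 0, y +130 mm. Turns with the door: -y runs along the door to its free edge, -x is the outer face's outward normal. Blue-framed door: 260 mm wide from the axis, 220 mm high (30 to 250 mm above the table), 20 mm thick (outer face 10 mm from the axis), about 0.7 kg.
- push_plate (a point): Middle of the yellow push plate (55 mm wide, 100 mm high) on the door's outer face near the free edge, 222 mm from the hinge axis and 100 mm above the table. Its -x axis is the outward normal of the face.
- latch (a joint): Travel of the brass bevelled latch bolt into the door's free edge, m: 0 = sprung fully out (16 mm proud of the edge), 0.014 = pressed in. It is pressed in about 8 mm while riding over the roller and returns to 0 when it snaps in behind it. Spring 4 N rising to 7 N.
- jug: White open plastic jug, round, 62 mm across the rim and slightly narrower at the foot, 115 mm tall, wall 3 mm, about 0.12 kg, standing upright on the table in front of the doorway. Origin at the centre of its underside.
- tray: White drip tray (fixed), outside 180 x 160 mm (own x, y), rim 24 mm above the table, floor and walls 4 mm thick. Origin at the centre of its underside.
- bottle: Glass bottle with blue cap, 72 mm across, 170 mm tall, standing. Bystander. Origin at the centre of its underside.
- cap_a: Cream toothed screw cap, 84 mm across, 40 mm high with its grip bar, lying flat on the table. Bystander. Origin at the centre of its underside.
- cap_b: A second such cap. Bystander. Origin at the centre of its underside.
- hood_edge (a point): Middle of the lower front edge of the hood over the doorway, 265 mm above the table; axes as the mixer's. The hood is 348 mm wide (along y) and reaches 55 mm in front of the shut door's outer face: an upright tool cannot follow the door home under it; one tilted 35 to 50 degrees, fingers pointing into the machine, pushing at push-plate height or lower, can.
- strike (a point): Middle of the strike: an upright brass roller, 10 mm in diameter, 70 mm high, fixed to the mixer at own x -14, y -143 mm, 140 mm above the table.
Mind the look-alikes: they are no part of the job. What is shaped like the jug but black or orange is not meant.

How it is judged:
By the outcome, as a careful person would: the job done as asked, in the order asked, and still so for the second after the job is handed in, with the robot touching nothing.
It also fails if it takes over 61 s, if anything falls off the work surface, if the arm or the gripper's body presses on something with over 40 N, if the wrist force passes 120 N, or if a joint passes its speed limit or range.

## Working session

There is one attempt and no reset: what is moved stays moved. The work goes in short steps, Python scripts to look and compute and a tool call to move; the robot and the scene stay as the last step left them, time stands still between calls to the robot, and variables do not carry over. Pictures are saved under pics/ and viewed, about 8 in all and at most 12, crops included, and the job is handed in when it is done.

Besides the shell and the picture viewer there is one more tool, called as name([rows], argument=value, ...), one row to a line, values as JSON. jog_arm: Moves the arm, as the interface text tells. Its arguments: {"type":"object","properties":{"plan":{"type":"array","items":{"type":"array"}},"hand":{"type":"number"},"grip_force":{"type":"number"}},"required":["plan"]}

```bash
mkdir -p pics; ls; cat > h.py <<'E'
from bench import *
import numpy as np, cv2
from scipy.spatial.transform import Rotation as R
def cal(n):
    c=get_calibration(n);K=np.array(c['intrinsics']);o=np.array(c['orientation']);
    Rm=o if o.shape==(3,3) else R.from_rotvec(o).as_matrix()
    return K,c['k1'],np.array(c['xyz']),Rm
def ray(c,u,v):
    K,k1,p,Rm=c
    d=np.array([(u-K[0,2])/K[0,0],(v-K[1,2])/K[1,1]]);s=d.copy()
    for _ in range(30): s=d/(1+k1*(s@s))
    return Rm@np.array([s[0],s[1],1.])
def atz(c,u,v,z):
    r=ray(c,u,v);return c[2]+r*(z-c[2][2])/r[2]
def proj(c,P):
    K,k1,p,Rm=c
    q=Rm.T@(np.array(P)-p);s=q[:2]/q[2];s=s*(1+k1*(s@s));return np.array([K[0,0]*s[0]+K[0,2],K[1,1]*s[1]+K[1,2]])
def save(n,f,im=None,crop=None,k=1):
    im=grab_frame(n) if im is None else im
    if crop: im=im[crop[1]:crop[3],crop[0]:crop[2]]
    cv2.imwrite('pics/'+f,cv2.resize(im[:,:,::-1],None,fx=k,fy=k,interpolation=cv2.INTER_CUBIC))
E
python3 - <<'E'
from h import *
a=grab_frame('scene');b=grab_frame('top')
np.save('scene0.npy',a);np.save('top0.npy',b)
save('','scene0.png',a,k=1.5);save('','top0.png',b,k=1.5)
print(get_obs())
for n in('scene','top','wrist'):print(n,get_calibration(n))
E
```

```text
pics
{'clock': 0.1, 'joints': array([ 1.03691728,  0.47775104,  0.02235865,  1.5563537 , -0.01153238,
        1.10930854, -0.08306355]), 'qvel': array([ 0.00016111, -0.00194365, -0.00054048, -0.00179573, -0.00178569,
       -0.0004334 , -0.00218214]), 'tau': array([ 4.20832963e-03, -5.97762823e+01,  1.61373273e+00, -2.81954974e+01,
        1.28473953e-02,  5.09319798e-03,  8.82300014e-06]), 'tcp_pos': array([ 0.27861848, -0.61435526,  0.30300013]), 'orientation': array([-3.06906742e+00, -6.63469964e-01,  7.18126131e-04]), 'contact_force': array([-0.11512224,  0.34712969, -0.13783591]), 'moment': array([ 0.00815456, -0.04143617,  0.0159387 ]), 'grip_width': 0.08507239575167912}
scene {'intrinsics': array([[428.30716978,   0.        , 248.14644271],
       [  0.        , 428.30716978, 194.56725652],
       [  0.        ,   0.        ,   1.        ]]), 'k1': -0.16094006484450138, 'xyz': array([0.26475831, 0.30590071, 1.31360481]), 'orientation': array([-1.0292598 ,  2.80962817, -0.46491593])}
top {'intrinsics': array([[389.71322772,   0.        , 255.14569576],
       [  0.        , 389.71322772, 189.87926506],
       [  0.        ,   0.        ,   1.        ]]), 'k1': -0.005523855402652331, 'xyz': array([0.30354962, 0.01618603, 1.3440411 ]), 'orientation': array([-2.17091421,  2.10951855, -0.17927463])}
wrist {'intrinsics': array([[325.95518399,   0.        , 254.51568189],
       [  0.        , 325.95518399, 192.58134587],
       [  0.        ,   0.        ,   1.        ]]), 'k1': -0.04088133977873238, 'xyz': array([ 0.35447807, -0.5788096 ,  0.37312256]), 'orientation': array([ 2.4011307 , -1.54493368, -0.25932526])}
```

View pics/scene0.png

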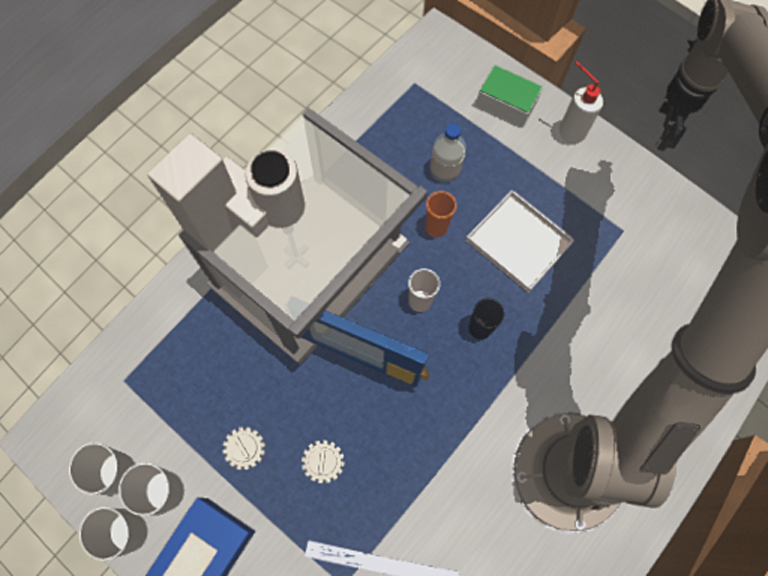

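View pics/top0.png

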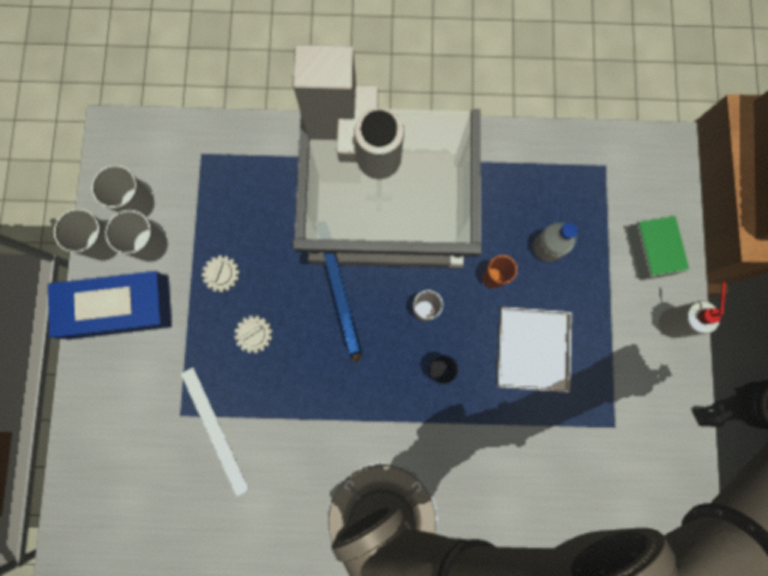

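```bash
python3 - <<'E'
from h import *
a=np.load('scene0.npy');b=np.load('top0.npy')
k=4
A=cv2.resize(a[110:260,190:350],None,fx=k,fy=k,interpolation=cv2.INTER_CUBIC)
B=cv2.resize(b[145:270,190:390],None,fx=k,fy=k,interpolation=cv2.INTER_CUBIC)
save('','c_scene.png',A);save('','c_top.png',B)
E
```

```text
(no output)
```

View pics/c_scene.png

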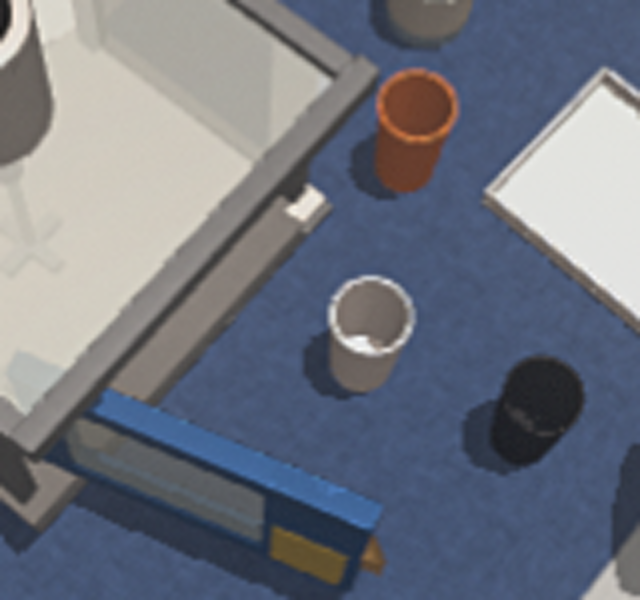

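View pics/c_top.png

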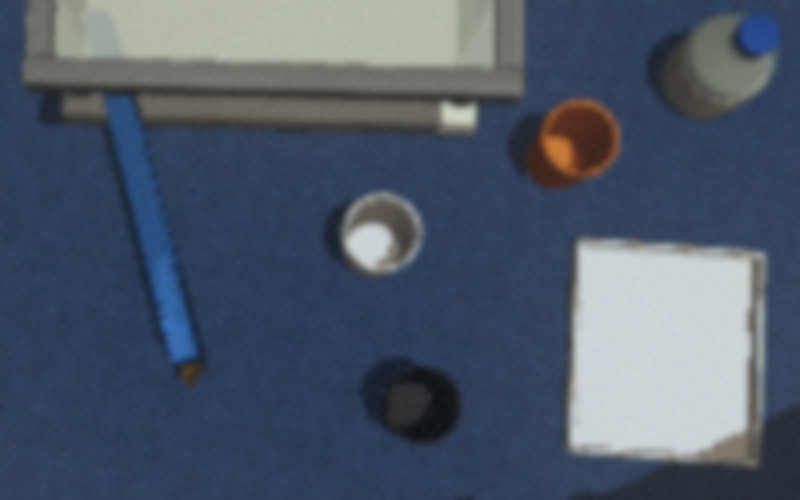

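```bash
python3 - <<'E'
from h import *
T=cal('top');S=cal('scene')
t=lambda u,v,z:atz(T,u/4+190,v/4+145,z)
s=lambda u,v,z:atz(S,u/4+190,v/4+110,z)
np.set_printoptions(precision=4,suppress=True)
print('jug',t(381,233,.115),s(371,315,.115))
print('black',t(423,401,.115),s(543,395,.115))
print('orange',t(579,140,.115),s(417,104,.115))
c=[t(*p,.024) for p in((576,240),(765,252),(758,465),(568,453))];print('tray',*c,np.mean(c,0),[np.linalg.norm(c[i]-c[i-1]) for i in range(4)])
print('tray scene', s(604,70,.024),s(487,192,.024))
L,Rr=t(62,122,.018),t(478,132,.018);print('base',L,Rr,np.linalg.norm(L-Rr))
print('hood top z?',[ (z,t(24,88,z),t(524,97,z),np.linalg.norm(t(24,88,z)-t(524,97,z))) for z in(.265,.29,.32)])
print('door free',t(172,366,.25),t(201,357,.25),s(381,510,.25),s(372,530,.25))
print('door scene corner', s(100,400,.25))
print('bottle',t(757,35,.17))
E
```

```text
jug [ 0.4628 -0.0856  0.115 ] [ 0.4628 -0.0854  0.115 ]
black [ 0.3315 -0.1205  0.115 ] [ 0.3269 -0.1187  0.115 ]
orange [ 0.5428 -0.2436  0.115 ] [ 0.5444 -0.2449  0.115 ]
tray [ 0.4735 -0.2599  0.024 ] [ 0.4678 -0.4216  0.024 ] [ 0.2884 -0.4115  0.024 ] [ 0.2939 -0.2524  0.024 ] [ 0.3809 -0.3364  0.024 ] [np.float64(0.179691547042064), np.float64(0.16184083830560492), np.float64(0.17970493517603775), np.float64(0.1592023984679308)]
tray scene [ 0.4642 -0.4165  0.024 ] [ 0.4719 -0.2609  0.024 ]
base [0.5642 0.1842 0.018 ] [ 0.5661 -0.1764  0.018 ] 0.36065141010383533
hood top z? [(0.265, array([0.5394, 0.1809, 0.265 ]), array([ 0.5434, -0.173 ,  0.265 ]), np.float64(0.3540016847284767)), (0.29, array([0.5339, 0.1771, 0.29  ]), array([ 0.5379, -0.1687,  0.29  ]), np.float64(0.3457999191774586)), (0.32, array([0.5273, 0.1725, 0.32  ]), array([ 0.5312, -0.1634,  0.32  ]), np.float64(0.3359578005162369))]
door free [0.3477 0.0699 0.25  ] [0.3545 0.0499 0.25  ] [0.3531 0.0571 0.25  ] [0.3493 0.0709 0.25  ]
door scene corner [0.538  0.1179 0.25  ]
bottle [ 0.6193 -0.371   0.17  ]
```

The candidates in the enlarged scene crop are the white jug (371,315), the orange one (417,104) and the black one (543,395). The white one is the target. Its position agrees in both views at (0.463, -0.0855). The tray measures 180×160 with its centre at (0.381, -0.336), and the door is open about 1.27 rad.

jog_arm([
  [[1.3,3.7,0],-0.13],
  [[1.3,3.7,0],-0.13],
  [[1.3,3.7,0],-0.13],
  [[1.3,3.7,0],-0.13],
  [[1.3,3.7,0],-0.13],
  [[1.3,3.7,0],-0.13],
  [[1.3,3.7,0],-0.13],
  [[1.3,3.7,0],-0.13],
  [[1.3,3.7,0],-0.13],
  [[1.3,3.7,0],-0.13],
  [[1.3,3.7,0],-0.13],
  [[1.3,3.7,0],-0.13],
], hand=8.54)

```text
clock: 1.3
tcp_pos: [0.4349, -0.1691, 0.3038]
orientation: [2.645, -1.695, -0.0]
contact_force: [0.3, -0.3, -0.9]
grip_width: 0.0857
```

jog_arm([
  [[1.4,4.2,0],0],
  [[1.4,4.15,0],0],
  [[0,0,-3],0],
  [[0,0,0],0],
  [[0,0,0],0],
])

```text
clock: 1.8
tcp_pos: [0.4624, -0.0879, 0.2738]
orientation: [2.648, -1.688, -0.002]
contact_force: [1.2, -1.3, 0.3]
grip_width: 0.0856
```

```bash
python3 - <<'E'
from h import *
o=get_obs();c=cal('wrist');a=grab_frame('wrist');save('','w1.png',a)
np.set_printoptions(precision=4,suppress=True)
print(o['tcp_pos'],o['joints'],c[2])
print(proj(c,[.463,-.0855,.115]),proj(c,[.463,-.0855,0]))
E
```

```text
[ 0.4624 -0.0879  0.2738] [ 0.1167  0.18   -0.069   2.0562  0.016   0.9074 -2.667 ] [ 0.4978 -0.1616  0.3438]
[252.8623 199.6206] [253.1051 163.1   ]
```

View pics/w1.png

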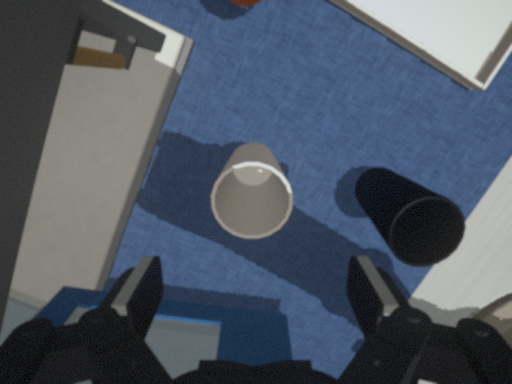

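jog_arm([
  [[0.1,0.25,-2.5],0],
  [[0,0,-3],0],
  [[0,0,-3],0],
  [[0,0,-3],0],
  [[0,0,-2],0],
  [[0,0,0],0],
])

```text
clock: 2.45
tcp_pos: [0.463, -0.0858, 0.1377]
orientation: [2.647, -1.689, -0.004]
contact_force: [0.4, -0.3, 0.5]
grip_width: 0.0852
```

jog_arm([
  [[0,0,0],0],
  [[0,0,0],0],
  [[0,0,0],0],
  [[0,0,0],0],
  [[0,0,0],0],
  [[0,0,0],0],
  [[0,0,0],0],
], hand=4.0, grip_force=25)

```text
clock: 3.15
tcp_pos: [0.4649, -0.0853, 0.1408]
orientation: [-2.648, 1.688, -0.005]
contact_force: [-0.7, -1.0, 6.6]
grip_width: 0.0601
```

jog_arm([
  [[0,0,1.5],0],
  [[0,0,3],0],
  [[0,0,4],0],
  [[0,0,4],0],
  [[0,0,1.5],0],
  [[-0.8,-2.4,0],0],
  [[-1.3,-4,0],0],
  [[-1.3,-4,0],0],
  [[-1.3,-4,0],0],
  [[-1.3,-4,0],0],
  [[-1.3,-4,0],0],
  [[-1.0,-2.7,0],0],
])

```text
clock: 4.35
tcp_pos: [0.3793, -0.3387, 0.2802]
orientation: [2.647, -1.691, 0.004]
contact_force: [-0.1, 0.0, -0.6]
grip_width: 0.0606
```

jog_arm([
  [[0,0,0],0],
  [[0,0,-2],0],
  [[0,0,-2],0],
  [[0,0,0],0],
])

```text
clock: 4.75
tcp_pos: [0.38, -0.3343, 0.2375]
orientation: [-2.65, 1.686, 0.006]
contact_force: [-0.5, 0.5, -1.2]
grip_width: 0.0602
```

jog_arm([
  [[0,0,-2.5],0],
  [[0,0,-2.5],0],
  [[0,0,-2],0],
  [[0,0,-1.2],0],
  [[0,0,-0.5],0],
  [[0,0,-0.3],0],
  [[0,0,0],0],
])

```text
clock: 5.45
tcp_pos: [0.3812, -0.3359, 0.1495]
orientation: [-2.65, 1.688, -0.002]
contact_force: [0.0, -0.7, -1.2]
grip_width: 0.0605
```

jog_arm([
  [[0,0,-0.2],0],
  [[0,0,-0.2],0],
  [[0,0,-0.1],0],
  [[0,0,0],0],
])

```text
clock: 5.85
tcp_pos: [0.3813, -0.3364, 0.1449]
orientation: [2.649, -1.688, 0.003]
contact_force: [-1.4, 0.7, 6.4]
grip_width: 0.0604
```

Contact (6 N up), so I'll release and lift.

jog_arm([
  [[0,0,0],0],
  [[0,0,0],0],
  [[0,0,0],0],
  [[0,0,0],0],
  [[0,0,0],0],
  [[0,0,2],0],
  [[0,0,3],0],
  [[0,0,4],0],
  [[0,0,4],0],
  [[0,0,4],0],
  [[0,0,0],0],
], hand=8.54)

```text
clock: 6.95
tcp_pos: [0.3828, -0.3374, 0.3194]
orientation: [2.649, -1.688, 0.016]
contact_force: [1.1, -0.4, -0.5]
grip_width: 0.0851
```

```bash
python3 - <<'E'
from h import *
o=get_obs();a=grab_frame('wrist');b=grab_frame('top')
save('','j2.png',np.hstack([cv2.resize(a,(400,300)),cv2.resize(b,(400,300))]))
np.set_printoptions(precision=4,suppress=True)
print(o['clock'],o['tcp_pos'],o['joints'])
E
```

```text
6.95 [ 0.3828 -0.3374  0.3194] [ 0.4863  0.1831  0.13    1.9388 -0.0284  1.0112 -2.0763]
```

View pics/j2.png

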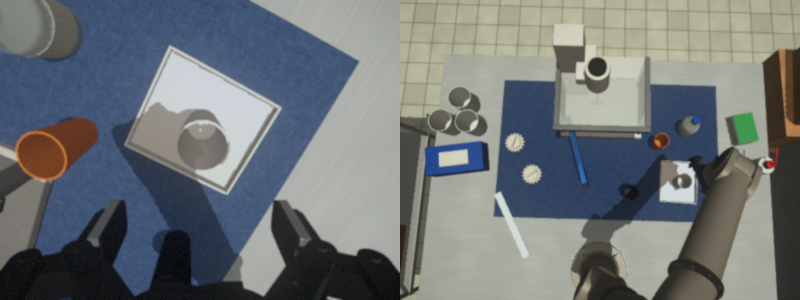

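The jug stands upright in the tray and the gripper is clear of it. Next I'll take the closed gripper over to the outer side of the door.

jog_arm([
  [[0.6,1.4,2.5],0.15],
  [[0.6,1.4,2.5],0.15],
  [[0.6,1.4,0],0.15],
  [[0.6,1.4,0],0.15],
  [[0.6,1.4,0],0.15],
  [[0.6,1.4,0],0.15],
  [[0.6,1.4,0],0.15],
  [[0.6,1.4,0],0.15],
  [[0.6,1.4,0],0.15],
  [[0.6,1.4,0],0.15],
  [[0.6,1.4,0],0.15],
  [[0.4,1.4,0],0.15],
], hand=0)

```text
clock: 8.25
tcp_pos: [0.4504, -0.1669, 0.3619]
orientation: [-2.964, -1.035, 0.004]
contact_force: [0.1, 0.5, 0.9]
grip_width: -0.0
```

jog_arm([
  [[0,3.5,0],0.15],
  [[0,3.5,0],0.15],
  [[0,3.5,0],0.15],
  [[0,3.5,0],0.15],
  [[0,3.5,0],0.15],
  [[0,3.5,0],0.15],
  [[-0.3,3.5,0],0],
  [[-0.4,3.5,0],0],
  [[-0.4,3.5,0],0],
  [[0,0,0],0],
])

```text
clock: 9.25
tcp_pos: [0.4381, 0.1519, 0.3625]
orientation: [-2.216, -2.222, 0.001]
contact_force: [-0.6, 0.9, 0.4]
grip_width: -0.0002
```

jog_arm([
  [[0,0,-3],0],
  [[0,0,-3],0],
  [[0,0,-3],0],
  [[0,-1,-0.7],0],
  [[0,-1.5,0],0],
  [[0,-1,0],0],
  [[0,-1,0],0],
  [[0.3,-1,0],0],
  [[0.4,-1,0],0],
  [[0.3,-1,0],0],
  [[0.3,-1,0],0],
  [[0,0,0],0],
])

```text
clock: 10.45
tcp_pos: [0.4532, 0.0602, 0.2667]
orientation: [2.23, 2.212, -0.002]
contact_force: [0.2, -0.4, 0.0]
grip_width: 0.0
```

jog_arm([
  [[0.2,-1,0],0],
  [[0.2,-1,0],0],
  [[0.2,-1,0],0],
  [[0.3,-1,0],0],
  [[0.3,-1,0],0],
  [[0.3,-1,0],0],
  [[0.2,-0.8,0],0],
  [[0,0,0],0],
])

```text
clock: 11.25
tcp_pos: [0.47, -0.0076, 0.2667]
orientation: [2.23, 2.213, -0.001]
contact_force: [0.2, -0.5, -0.1]
grip_width: 0.0001
```

```bash
python3 - <<'E'
from h import *
o=get_obs();a=grab_frame('scene');b=grab_frame('top')
save('','d3.png',np.hstack([cv2.resize(a[90:260,170:370],(400,340)),cv2.resize(b[130:300,190:390],(400,340))]))
np.set_printoptions(precision=4,suppress=True)
print(o['clock'],o['tcp_pos'],o['joints'],o['contact_force'])
E
```

```text
11.25 [ 0.47   -0.0076  0.2667] [ 0.2334  0.211  -0.3943  2.0475  0.1038  0.9019 -0.2252] [ 0.1774 -0.4856 -0.1098]
```

View pics/d3.png

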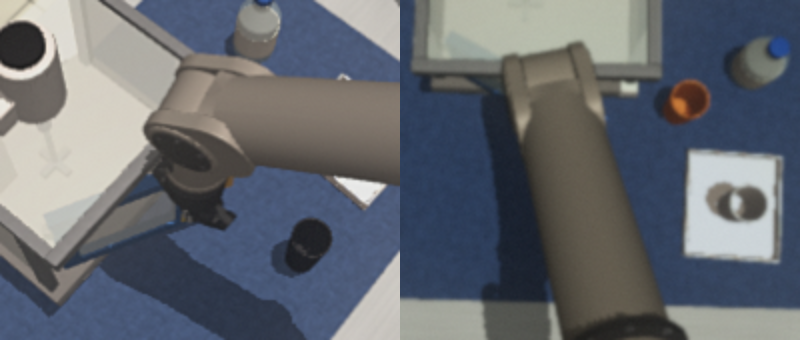

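jog_arm([
  [[-1,0.6,1],0],
  [[-1,0.4,3],0],
  [[0,0,4],0],
  [[0,0,4],0],
  [[0,0,4],0],
  [[0,0,4],0],
  [[0,0,4],0],
  [[0,0,4],0],
  [[0,0,4],0],
  [[0,0,4],0],
  [[0,0,4],0],
  [[0,0,4],0],
])

```text
clock: 12.55
tcp_pos: [0.4481, 0.0054, 0.7093]
orientation: [2.225, 2.217, 0.001]
contact_force: [-0.4, -0.3, 0.7]
grip_width: 0.0001
```

```bash
cat > st.py <<'E'
from h import *
o=get_obs();np.set_printoptions(precision=3,suppress=True)
M=R.from_rotvec(o['orientation']).as_matrix()
print(o['clock'],o['tcp_pos'],'J',o['joints'],'z',M[:,2],'x',M[:,0],'tip',o['tcp_pos']+.073*M[:,2],'F',o['contact_force'])
E
python3 st.py
```

```text
12.55 [0.448 0.005 0.709] J [ 0.24   0.005 -0.389  1.277  0.002  1.859 -0.152] z [ 0.001 -0.    -1.   ] x [ 0.003  1.    -0.   ] tip [0.448 0.005 0.636] F [-0.423 -0.313  0.705]
```

jog_arm([
  [[0,0,4],0],
  [[0,0,4],0],
  [[0,0,4],0],
])

```text
clock: 12.85
tcp_pos: [0.4443, 0.0057, 0.769]
orientation: [2.189, 2.187, 0.097]
contact_force: [0.1, 0.0, 0.9]
grip_width: -0.0
```

```bash
python3 st.py
```

```text
12.85 [0.444 0.006 0.769] J [ 0.036 -0.009 -0.185  1.157 -0.002  1.916 -0.151] z [ 0.076  0.012 -0.997] x [0.    1.    0.012] tip [0.45  0.007 0.696] F [0.079 0.017 0.941]
```

The out-of-reach moves do tilt the tool outward, as I hoped. I'll build up more tilt.

jog_arm([
  [[0,0,5],0],
  [[0,0,5],0],
  [[0,0,5],0],
  [[0,0,5],0],
  [[0,0,5],0],
  [[0,0,5],0],
])

```text
clock: 13.45
tcp_pos: [0.4291, 0.0038, 0.8789]
orientation: [2.072, 2.065, 0.375]
contact_force: [-0.1, -0.2, 0.3]
grip_width: 0.0003
```

```bash
python3 st.py
```

```text
13.45 [0.429 0.004 0.879] J [ 0.458 -0.019 -0.578  0.922 -0.016  1.916 -0.132] z [ 0.311  0.042 -0.95 ] x [-0.003  0.999  0.043] tip [0.452 0.007 0.81 ] F [-0.127 -0.188  0.326]
```

jog_arm([
  [[0,0,5],0],
  [[0,0,5],0],
  [[0,0,5],0],
  [[0,0,5],0],
  [[0,0,5],0],
  [[0,0,5],0],
  [[0,0,5],0],
])

```text
clock: 14.15
tcp_pos: [0.4121, 0.0014, 1.0024]
orientation: [1.913, 1.907, 0.667]
contact_force: [0.3, -0.1, -0.4]
grip_width: 0.0
```

```bash
python3 st.py
```

```text
14.15 [0.412 0.001 1.002] J [ 0.122 -0.008 -0.275  0.633  0.008  1.916 -0.152] z [ 0.56   0.077 -0.825] x [-0.021  0.997  0.078] tip [0.453 0.007 0.942] F [ 0.287 -0.063 -0.374]
```

jog_arm([
  [[0,0,5],0],
  [[0,0,5],0],
  [[0,0,4],0],
])

```text
clock: 14.45
tcp_pos: [0.4068, -0.0007, 1.0482]
orientation: [1.846, 1.84, 0.775]
contact_force: [-0.1, 0.5, -0.4]
grip_width: -0.0
```

jog_arm([
  [[0,0,-3],0],
  [[0,0,-4],0],
  [[0,0,-4],0],
  [[0,0,-4],0],
])

```text
clock: 14.85
tcp_pos: [0.407, -0.0002, 0.8952]
orientation: [1.847, 1.842, 0.773]
contact_force: [-0.4, 0.1, 0.4]
grip_width: -0.0003
```

```bash
python3 st.py
```

```text
14.85 [ 0.407 -0.     0.895] J [-0.229 -0.277  0.035  1.213  0.044  1.496 -0.181] z [ 0.646  0.091 -0.758] x [-0.031  0.995  0.092] tip [0.454 0.006 0.84 ] F [-0.396  0.11   0.393]
```

```bash
cat > fk.py <<'E'
from h import *
from scipy.optimize import least_squares
import itertools
# joints, pos, tool z, tool x
D=[([1.03691728,.47775104,.02235865,1.5563537,-.01153238,1.10930854,-.08306355],[.27861848,-.61435526,.30300013]),
([.1167,.18,-.069,2.0562,.016,.9074,-2.667],[.4624,-.0879,.2738]),
([.4863,.1831,.13,1.9388,-.0284,1.0112,-2.0763],[.3828,-.3374,.3194]),
([.2334,.211,-.3943,2.0475,.1038,.9019,-.2252],[.47,-.0076,.2667]),
([.24,.005,-.389,1.277,.002,1.859,-.152],[.448,.005,.709]),
([.036,-.009,-.185,1.157,-.002,1.916,-.151],[.444,.006,.769]),
([.458,-.019,-.578,.922,-.016,1.916,-.132],[.429,.004,.879]),
([.122,-.008,-.275,.633,.008,1.916,-.152],[.412,.001,1.002]),
([-.229,-.277,.035,1.213,.044,1.496,-.181],[.407,-.0,.895])]
def fk(p,q,s):
    d1,d3,a4,a5,d5,a6,L,y0,yw=p
    T=np.eye(3);x=np.zeros(3)
    def tr(v):
        nonlocal x;x=x+T@np.array(v)
    def ro(ax,a):
        nonlocal T;T=T@R.from_euler(ax,a).as_matrix()
    ro('z',yw+s[0]*q[0]);tr([0,0,d1]);ro('y',q[1]);tr([0,y0,d3]);ro('z',s[1]*q[2]);tr([a4,0,0]);ro('y',q[3]);tr([a5,0,d5]);ro('z',s[2]*q[4]);ro('y',q[5]);tr([a6,0,L])
    return x,T
def fit():
    best=None
    for s in itertools.product((1,-1),repeat=3):
        f=lambda p:np.concatenate([fk(p,q,s)[0]-np.array(x) for q,x in D])
        r=least_squares(f,[.3,.35,0,0,.35,0,.3,0,0])
        if best is None or r.cost<best[0]:best=(r.cost,r.x,s)
    return best
def ik(p,s,x,zdir,y3=0):
    lo=np.array([-2.96,-.34,-1.41,.24,-1.37,.17]);hi=np.array([2.96,2.1,1.46,2.44,1.37,1.92])
    def f(q):
        X,T=fk(p,q,s);return np.concatenate([(X-x)*10,(T[:,2]-zdir)*3,.003*q])
    rs=[least_squares(f,q0,bounds=(lo,hi)) for q0 in([0,.2,0,2,0,.8],[-.3,0,.3,2.2,0,.5],[.3,0,-.4,2.2,0,.5])]
    r=min(rs,key=lambda r:r.cost);X,T=fk(p,r.x,s);return r.x,X-x,T[:,2]
if __name__=='__main__':
    np.set_printoptions(precision=3,suppress=True)
    c,p,s=fit();print(c,p,s)
    for q,x in D: print(fk(p,q,s)[0]-x,fk(p,q,s)[1][:,2])
    for t,az in ((40.7,.14),(40.7,-.3),(40.7,0)):
      t=np.radians(t);z=np.array([np.sin(t)*np.cos(az),np.sin(t)*np.sin(az),-np.cos(t)])
      for tip in ([.44,-.05,.09],[.48,-.05,.09],[.52,-.05,.09],[.55,-.08,.09],[.583,-.088,.09],[.583,-.088,.05],[.583,-.088,.13]):
        q,e,zz=ik(p,s,np.array(tip)-.073*z,z);print(az,tip,q,'err',np.linalg.norm(e)*1000,np.degrees(np.arccos(min(1,zz@z))))
E
python3 fk.py
```

```text
8.466961074271257e-05 [ 0.286  0.54   0.005  0.003  0.472 -0.002  0.249 -0.044 -0.038] (-1, -1, -1)
[-0.006 -0.005 -0.002] [-0.001  0.002 -1.   ]
[0. 0. 0.] [-0.002 -0.    -1.   ]
[ 0.002 -0.003 -0.001] [ 0.008 -0.006 -1.   ]
[-0.005  0.001  0.003] [-0.    -0.001 -1.   ]
[-0.001  0.002 -0.   ] [ 0.001  0.    -1.   ]
[ 0.002  0.001 -0.   ] [ 0.077  0.009 -0.997]
[-0.004  0.004 -0.   ] [ 0.313  0.031 -0.949]
[-0.001  0.003  0.   ] [ 0.562  0.055 -0.825]
[0.001 0.003 0.001] [ 0.649  0.066 -0.758]
0.14 [0.44, -0.05, 0.09] [ 1.298  0.49  -1.226  2.44   1.37   0.17 ] err 40.85881028249637 11.128585613663386
0.14 [0.48, -0.05, 0.09] [ 1.143  0.484 -1.114  2.381  1.37   0.17 ] err 37.00873502310394 11.018525469966766
0.14 [0.52, -0.05, 0.09] [ 0.991  0.497 -0.996  2.311  1.37   0.17 ] err 33.02948145050268 10.65821667140049
0.14 [0.55, -0.08, 0.09] [ 1.015  0.566 -0.975  2.247  1.37   0.17 ] err 27.48973019787534 9.40717402415157
0.14 [0.583, -0.088, 0.09] [ 0.44   0.399 -0.291  2.22  -1.37   0.17 ] err 26.32676917747363 9.390646191947027
0.14 [0.583, -0.088, 0.05] [ 0.462  0.483 -0.302  2.1
[... 999 characters left out ...]
1.37   0.17 ] err 47.11768534715444 12.4865149297863
0 [0.48, -0.05, 0.09] [ 0.842  0.317 -0.882  2.397  1.37   0.17 ] err 41.33177978439174 12.293293585512531
0 [0.52, -0.05, 0.09] [ 0.674  0.351 -0.733  2.33   1.37   0.17 ] err 36.946274460797405 11.876833112503887
0 [0.55, -0.08, 0.09] [ 0.77   0.433 -0.768  2.263  1.37   0.17 ] err 32.25133186594216 11.015676714188494
0 [0.583, -0.088, 0.09] [ 0.715  0.472 -0.713  2.202  1.37   0.17 ] err 28.4765871021572 10.251917517874046
0 [0.583, -0.088, 0.05] [ 0.672  0.542 -0.661  2.182  1.37   0.17 ] err 35.87662350980368 13.187127547175914
0 [0.583, -0.088, 0.13] [ 0.776  0.41  -0.781  2.216  1.37   0.17 ] err 20.392686639915322 7.230941388107091
```

```bash
cat > g.py <<'E'
from fk import *
np.set_printoptions(precision=2,suppress=True)
c,p,s=fit()
lo=np.array([-2.96,-.34,-1.41,.24,-1.37,.17]);hi=np.array([2.96,2.1,1.46,2.44,4.51,1.92])
def ik2(x,z,seeds):
    f=lambda q:np.concatenate([(lambda X,T:np.concatenate([(X-x)*10,(T[:,2]-z)*3]))(*fk(p,q,s)),.003*(np.array(q)-[0,.3,0,2,1,.6])])
    return min((least_squares(f,q0,bounds=(lo,hi)) for q0 in seeds),key=lambda r:r.cost)
seeds=[[0,.3,0,2.2,j5,.4] for j5 in(-.8,0,.8,1.6,2.4,3.1,3.9)]
def zd(t,az):return np.array([np.sin(t)*np.cos(az),np.sin(t)*np.sin(az),-np.cos(t)])
if __name__=='__main__':
  for t in (.6,.71):
    for az in (-1.2,-.8,-.4,0,.4,.8):
      o=[]
      for tip in ([.46,-.05,.1],[.52,-.06,.1],[.583,-.088,.1]):
        z=zd(t,az);r=ik2(np.array(tip)-.073*z,z,seeds);X,T=fk(p,r.x,s)
        o.append(('%.0fmm %.0fdeg'%(1e3*np.linalg.norm(X+.073*z-tip),np.degrees(np.arccos(min(1,T[:,2]@z)))),r.x))
      print(t,az,*o)
E
python3 g.py
```

```text
0.6 -1.2 ('0mm 0deg', array([-0.28,  0.38, -0.18,  2.29,  1.02,  0.81])) ('0mm 0deg', array([-0.25,  0.44, -0.14,  2.17,  1.01,  0.81])) ('0mm 0deg', array([-0.21,  0.5 , -0.09,  2.05,  0.99,  0.79]))
0.6 -0.8 ('0mm 0deg', array([-0.23,  0.3 , -0.19,  2.44,  1.37,  0.62])) ('0mm 0deg', array([-0.2 ,  0.36, -0.14,  2.32,  1.35,  0.59])) ('0mm 0deg', array([-0.16,  0.42, -0.08,  2.2 ,  1.31,  0.55]))
0.6 -0.4 ('9mm 1deg', array([ 0.9 ,  0.82, -1.41,  2.44,  1.77,  1.12])) ('0mm 0deg', array([ 0.03,  0.32, -0.25,  2.41,  1.86,  0.39])) ('0mm 0deg', array([ 0.08,  0.39, -0.21,  2.28,  1.79,  0.34]))
0.6 0 ('15mm 2deg', array([ 1.16,  0.8 , -1.41,  2.44,  1.83,  0.73])) ('0mm 0deg', array([ 0.68,  0.42, -0.76,  2.39,  2.24,  0.29])) ('0mm 0deg', array([ 0.65,  0.48, -0.68,  2.25,  2.07,  0.23]))
0.6 0.4 ('0mm 0deg', array([ 1.22,  0.6 , -1.15,  2.43,  1.89,  0.17])) ('0mm 0deg', array([ 1.1 ,  0.63, -1.07,  2.31,  1.61,  0.17])) ('0mm 0deg', array([ 1.02,  0.67, -0.98,  2.16,  1.15,  0.17]))
0.6 0.8 ('0mm 0deg', array([ 1.31,  0.72, -1.18,  2.3 ,  0.43,  0.27])) ('0mm 0deg', array([ 1.19,
[... 610 characters left out ...]
.44, -0.68,  2.44,  2.03,  0.69])) ('0mm 0deg', array([ 0.13,  0.42, -0.3 ,  2.34,  2.11,  0.5 ]))
0.71 0 ('35mm 5deg', array([ 1.17,  0.85, -1.41,  2.44,  1.94,  0.75])) ('0mm 0deg', array([ 0.98,  0.66, -1.12,  2.44,  2.3 ,  0.59])) ('0mm 0deg', array([ 0.8 ,  0.57, -0.84,  2.31,  2.43,  0.4 ]))
0.71 0.4 ('9mm 1deg', array([ 1.41,  0.96, -1.41,  2.44,  1.9 ,  0.45])) ('0mm 0deg', array([ 1.24,  0.8 , -1.21,  2.35,  2.1 ,  0.28])) ('0mm 0deg', array([ 1.13,  0.78, -1.08,  2.21,  1.9 ,  0.17]))
0.71 0.8 ('0mm 0deg', array([ 1.41,  0.85, -1.24,  2.32,  0.53,  0.23])) ('0mm 0deg', array([ 1.29,  0.87, -1.18,  2.2 ,  0.47,  0.26])) ('0mm 0deg', array([ 1.2 ,  0.89, -1.12,  2.05,  0.34,  0.33]))
```

```bash
cat > sim.py <<'E'
from g import *
def go(q,x,z):
    f=lambda qq:np.concatenate([(lambda X,T:np.concatenate([(X-x)*10,(T[:,2]-z)*3]))(*fk(p,qq,s)),.01*(qq-q)])
    r=least_squares(f,np.clip(q,lo+1e-3,hi-1e-3),bounds=(lo,hi));X,T=fk(p,r.x,s)
    return r.x,1e3*np.linalg.norm(X-x),np.degrees(np.arccos(min(1,T[:,2]@z)))
if __name__=='__main__':
  t=.711
  for azf in (-.4,-.6,-.8,.8):
    q=np.array([-.229,-.277,.035,1.213,.044,1.496]);tip0=np.array([.454,.006,.84]);az=.14
    print('az',azf)
    W=[([.454,.006,.84],azf,8),([.47,.03,.4],azf,12),([.48,.03,.06],azf,10),([.53,-.01,.06],azf,8),([.584,-.066,.06],azf,8)]
    for tip,a,n in W:
      me=mt=0
      for k in range(1,n+1):
        tt=tip0+(np.array(tip)-tip0)*k/n;aa=az+(a-az)*k/n;z=zd(t,aa)
        q,e,an=go(q,tt-.073*z,z);me=max(me,e);mt=max(mt,an)
      tip0=np.array(tip);az=a;print(tip,q,'%.1fmm %.1fdeg'%(me,mt))
E
python3 sim.py
```

```text
az -0.4
[0.454, 0.006, 0.84] [-0.21 -0.21 -0.2   1.17  0.43  1.63] 0.0mm 0.0deg
[0.47, 0.03, 0.4] [-0.18 -0.27 -0.3   2.18  0.62  0.82] 1.7mm 0.2deg
[0.48, 0.03, 0.06] [ 0.54  1.19 -1.41  2.44  1.97  1.64] 6.6mm 1.0deg
[0.53, -0.01, 0.06] [ 0.7   1.22 -1.41  2.38  2.07  1.55] 4.0mm 0.6deg
[0.584, -0.066, 0.06] [ 0.85  1.25 -1.41  2.28  2.13  1.43] 0.0mm 0.0deg
az -0.6
[0.454, 0.006, 0.84] [-0.22 -0.15 -0.27  1.12  0.57  1.74] 0.0mm 0.0deg
[0.47, 0.03, 0.4] [-0.28 -0.2  -0.29  2.13  0.71  0.99] 0.0mm 0.0deg
[0.48, 0.03, 0.06] [-0.23  0.51 -0.44  2.44  1.7   0.86] 0.0mm 0.0deg
[0.53, -0.01, 0.06] [-0.12  0.52 -0.38  2.38  1.8   0.78] 0.0mm 0.0deg
[0.584, -0.066, 0.06] [-0.    0.54 -0.31  2.29  1.89  0.68] 0.0mm 0.0deg
az -0.8
[0.454, 0.006, 0.84] [-0.25 -0.08 -0.33  1.06  0.7   1.88] 0.0mm 0.0deg
[0.47, 0.03, 0.4] [-0.29 -0.11 -0.34  2.06  0.73  1.15] 0.0mm 0.0deg
[0.48, 0.03, 0.06] [-0.38  0.51 -0.31  2.37  1.46  0.86] 0.0mm 0.0deg
[0.53, -0.01, 0.06] [-0.29  0.53 -0.24  2.31  1.54  0.79] 0.0mm 0.0deg
[0.584, -0.066, 0.06] [-0.18  0.55 -0.18  2.23  1.62  0.7 ] 0.0mm 0.0deg
az 0.8
[0.454, 0.006, 0.84] [-0.27 -0.17  0.4   1.13 -0.51  1.71] 0.0mm 0.0deg
[0.47, 0.03, 0.4] [-0.2  -0.24  0.32  2.16 -0.66  0.89] 0.0mm 0.0deg
[0.48, 0.03, 0.06] [ 0.92  0.65 -0.84  2.35 -1.37  0.17] 9.8mm 3.0deg
[0.53, -0.01, 0.06] [ 0.9   0.69 -0.78  2.25 -1.34  0.19] 8.3mm 2.6deg
[0.584, -0.066, 0.06] [ 0.8   0.68 -0.58  2.11 -1.07  0.35] 0.0mm 0.0deg
```

```bash
python3 - <<'E'
from h import *
c=cal('scene');w=cal('wrist')
o=get_obs();print(proj(c,o['tcp_pos']),proj(c,w[2]))
a=grab_frame('scene');u,v=proj(c,o['tcp_pos']).astype(int)
save('','g4.png',a[max(0,v-110):v+110,max(0,u-130):u+130],k=2.5);print(max(0,u-130),max(0,v-110))
E
```

```text
[322.89404321  50.06701464] [325.12608254  84.99340896]
192 0
```

View pics/g4.png

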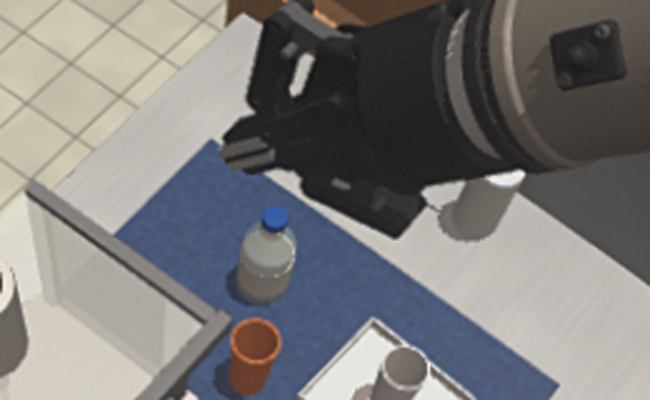

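```bash
cat > sim2.py <<'E'
from sim import *
t=.711
for azf in (-.4,-.45,-.5,-.55,.4):
  q=np.array([-.229,-.277,.035,1.213,.044,1.496]);tip0=np.array([.454,.006,.84]);az=.14
  print('az',azf)
  W=[([.454,.006,.84],azf,8),([.49,.03,.4],azf,12),([.495,.03,.08],azf,10),([.53,-.01,.07],azf,8),([.584,-.066,.06],azf,8)]
  for tip,a,n in W:
      me=mt=0
      for k in range(1,n+1):
        tt=tip0+(np.array(tip)-tip0)*k/n;aa=az+(a-az)*k/n;z=zd(t,aa)
        q,e,an=go(q,tt-.073*z,z);me=max(me,e);mt=max(mt,an)
      tip0=np.array(tip);az=a;print(tip,q,'%.1fmm %.1fdeg'%(me,mt))
E
python3 sim2.py
```

```text
az -0.4
[0.454, 0.006, 0.84] [-0.21 -0.21 -0.2   1.17  0.43  1.63] 0.0mm 0.0deg
[0.49, 0.03, 0.4] [-0.25 -0.23 -0.23  2.16  0.66  0.82] 0.0mm 0.0deg
[0.495, 0.03, 0.08] [ 0.35  0.67 -1.02  2.44  1.88  1.08] 0.0mm 0.0deg
[0.53, -0.01, 0.07] [ 0.46  0.7  -0.97  2.4   1.98  1.01] 0.0mm 0.0deg
[0.584, -0.066, 0.06] [ 0.58  0.75 -0.92  2.3   2.07  0.92] 0.0mm 0.0deg
az -0.45
[0.454, 0.006, 0.84] [-0.21 -0.2  -0.22  1.16  0.47  1.66] 0.0mm 0.0deg
[0.49, 0.03, 0.4] [-0.26 -0.21 -0.24  2.14  0.68  0.86] 0.0mm 0.0deg
[0.495, 0.03, 0.08] [ 0.1   0.53 -0.74  2.44  1.82  0.91] 0.0mm 0.0deg
[0.53, -0.01, 0.07] [ 0.2   0.56 -0.68  2.4   1.94  0.85] 0.0mm 0.0deg
[0.584, -0.066, 0.06] [ 0.32  0.6  -0.62  2.31  2.05  0.76] 0.0mm 0.0deg
az -0.5
[0.454, 0.006, 0.84] [-0.21 -0.18 -0.24  1.14  0.51  1.68] 0.0mm 0.0deg
[0.49, 0.03, 0.4] [-0.26 -0.2  -0.26  2.13  0.7   0.9 ] 0.0mm 0.0deg
[0.495, 0.03, 0.08] [-0.13  0.46 -0.49  2.44  1.77  0.81] 0.0mm 0.0deg
[0.53, -0.01, 0.07] [-0.04  0.5  -0.44  2.4   1.89  0.75] 0.0mm 0.0deg
[0.584, -0.066, 0.06] [ 0.09  0.54 -0.37  2.31  2.02  0.66] 0.0mm 0.0deg
az -0.55
[0.454, 0.006, 0.84] [-0.21 -0.17 -0.26  1.13  0.54  1.71] 0.0mm 0.0deg
[0.49, 0.03, 0.4] [-0.27 -0.18 -0.27  2.12  0.71  0.94] 0.0mm 0.0deg
[0.495, 0.03, 0.08] [-0.35  0.43 -0.27  2.44  1.7   0.73] 0.0mm 0.0deg
[0.53, -0.01, 0.07] [-0.25  0.46 -0.21  2.4   1.84  0.67] 0.0mm 0.0deg
[0.584, -0.066, 0.06] [-0.13  0.52 -0.15  2.32  1.99  0.59] 0.0mm 0.0deg
az 0.4
[0.454, 0.006, 0.84] [-0.25 -0.27  0.19  1.2  -0.2   1.53] 0.0mm 0.0deg
[0.49, 0.03, 0.4] [ 0.39 -0.26 -0.31  2.17 -0.67  0.67] 1.9mm 0.3deg
[0.495, 0.03, 0.08] [ 0.61  0.36 -0.61  2.37 -1.37  0.17] 36.2mm 10.9deg
[0.53, -0.01, 0.07] [ 0.7   0.47 -0.62  2.29 -1.37  0.17] 35.3mm 10.7deg
[0.584, -0.066, 0.06] [ 0.75  0.59 -0.6   2.18 -1.37  0.17] 28.0mm 9.3deg
```

jog_arm([
  [[0.8,1,-2],-0.13],
  [[0.8,1,-3],-0.13],
  [[0.8,1,-3],-0.13],
  [[0.8,1,-3],-0.13],
  [[0.8,1,-3],-0.13],
  [[0,0,-4],0],
  [[0,0,-4],0],
  [[0,0,-4],0],
  [[0,0,-4],0],
  [[0,0,-4],0],
  [[0,0,-4],0],
  [[0,0,-4],0],
])

```text
clock: 16.1
tcp_pos: [0.4493, 0.0501, 0.4773]
orientation: [2.247, 1.107, 0.527]
contact_force: [0.3, 0.2, 0.2]
grip_width: -0.0
```

```bash
python3 st.py
```

```text
16.1 [0.449 0.05  0.477] J [-0.016 -0.215 -0.467  2.087  0.624  0.929 -1.45 ] z [ 0.569 -0.319 -0.758] x [0.579 0.81  0.094] tip [0.491 0.027 0.422] F [0.26  0.212 0.233]
```

```bash
cat > sim3.py <<'E'
from g import *
lo=np.append(lo,-2.96);hi=np.append(hi,2.96)
def fk7(q,s7,o7):
    X,T=fk(p,q[:6],s);return X,T@R.from_euler('z',s7*q[6]+o7).as_matrix()
q0=np.array([-.016,-.215,-.467,2.087,.624,.929,-1.45]);x0=np.array([.579,.81,.094]);
q1=np.array([-.229,-.277,.035,1.213,.044,1.496,-.181]);x1=np.array([-.031,.995,.092])
for s7 in(1,-1):
    f=lambda o:np.concatenate([fk7(q0,s7,o[0])[1][:,0]-x0,fk7(q1,s7,o[0])[1][:,0]-x1])
    r=min((least_squares(f,[g]) for g in(0,2,4)),key=lambda r:r.cost);print(s7,r.x,r.cost)
    if r.cost<.05:S7,O7=s7,r.x[0]
M0=R.from_rotvec([2.247,1.107,.527])
for daz in (0,.15,-.2):
  q=q0.copy();tip0=np.array([.491,.027,.422]);a0=0;print(daz)
  for tip,a,n in [([.495,.03,.25],0,6),([.495,.03,.08],daz,8),([.53,-.01,.07],daz,8),([.584,-.066,.06],daz,8)]:
    me=mt=0
    for k in range(1,n+1):
      tt=tip0+(np.array(tip)-tip0)*k/n;M=(R.from_rotvec([0,0,a0+(a-a0)*k/n])*M0).as_matrix();x=tt-.073*M[:,2]
      def f(qq):
        X,T=fk7(qq,S7,O7);return np.concatenate([(X-x)*10,(T-M).ravel()*2,.01*(qq-q)])
      q=least_squares(f,np.clip(q,lo+1e-3,hi-1e-3),bounds=(lo,hi)).x;X,T=fk7(q,S7,O7)
      me=max(me,1e3*np.linalg.norm(X-x));mt=max(mt,np.degrees(np.linalg.norm((R.from_matrix(T)*R.from_matrix(M).inv()).as_rotvec())))
    tip0=np.array(tip);a0=a;print(tip,q,'%.1fmm %.1fdeg'%(me,mt))
E
python3 sim3.py
```

```text
1 [3.17] 1.4045649396032875
-1 [1.54] 0.0006182117630514158
0
[0.495, 0.03, 0.25] [-0.03  0.04 -0.53  2.31  1.09  0.71 -2.04] 0.0mm 0.0deg
[0.495, 0.03, 0.08] [-0.14  0.46 -0.49  2.44  1.75  0.81 -2.82] 0.0mm 0.0deg
[0.53, -0.01, 0.07] [-0.05  0.49 -0.43  2.4   1.88  0.75 -2.8 ] 0.0mm 0.0deg
[0.584, -0.066, 0.06] [ 0.06  0.54 -0.35  2.31  2.01  0.66 -2.75] 0.0mm 0.0deg
0.15
[0.495, 0.03, 0.25] [-0.03  0.04 -0.53  2.31  1.09  0.71 -2.04] 0.0mm 0.0deg
[0.495, 0.03, 0.08] [ 0.57  1.02 -1.36  2.44  1.95  1.44 -2.45] 0.2mm 0.0deg
[0.53, -0.01, 0.07] [ 0.69  1.03 -1.32  2.39  2.03  1.35 -2.34] 0.0mm 0.0deg
[0.584, -0.066, 0.06] [ 0.81  1.05 -1.27  2.29  2.1   1.21 -2.18] 0.0mm 0.0deg
-0.2
[0.495, 0.03, 0.25] [-0.03  0.04 -0.53  2.31  1.09  0.71 -2.04] 0.0mm 0.0deg
[0.495, 0.03, 0.08] [-0.21  0.49 -0.47  2.36  1.52  0.89 -2.82] 0.0mm 0.0deg
[0.53, -0.01, 0.07] [-0.13  0.52 -0.41  2.33  1.63  0.83 -2.79] 0.0mm 0.0deg
[0.584, -0.066, 0.06] [-0.02  0.56 -0.33  2.25  1.74  0.74 -2.72] 0.0mm 0.0deg
```

jog_arm([
  [[-0.4,0.7,-3],0],
  [[-0.5,0.8,-3],0],
  [[0,0,-3],0],
  [[0,0,-3],0],
  [[0,0,-3],0],
  [[0,0,-3],0],
  [[0,0,-3],0],
  [[0,0,0],0],
])

```text
clock: 16.9
tcp_pos: [0.44, 0.0645, 0.2647]
orientation: [2.249, 1.11, 0.519]
contact_force: [-0.8, -0.4, -0.1]
grip_width: 0.0
```

```bash
python3 st.py
```

```text
16.9 [0.44  0.064 0.265] J [-0.041  0.099 -0.621  2.38   1.182  0.766 -2.237] z [ 0.564 -0.321 -0.761] x [0.58  0.81  0.089] tip [0.481 0.041 0.209] F [-0.794 -0.377 -0.112]
```

jog_arm([
  [[0,0,-2],0],
  [[0,0,-2],0],
  [[0,0,-2],0],
  [[0.2,0,-2],0],
  [[0.2,0,-2],0],
  [[0.2,0,-2],0],
  [[0,0,-1],0],
  [[0,0,0],0],
])

```text
clock: 17.7
tcp_pos: [0.4473, 0.0639, 0.1361]
orientation: [2.251, 1.105, 0.52]
contact_force: [-0.3, 0.3, 0.1]
grip_width: 0.0001
```

```bash
python3 st.py; python3 - <<'E'
from h import *
a=grab_frame('scene');b=grab_frame('top')
save('','p5.png',np.hstack([cv2.resize(a[90:270,150:360],(420,360)),cv2.resize(b[130:290,180:350],(380,360))]))
E
```

```text
17.7 [0.447 0.064 0.136] J [ 0.271  0.63  -1.052  2.432  1.676  1.155 -2.699] z [ 0.564 -0.322 -0.76 ] x [0.583 0.808 0.091] tip [0.488 0.04  0.081] F [-0.318  0.348  0.052]
```

View pics/p5.png

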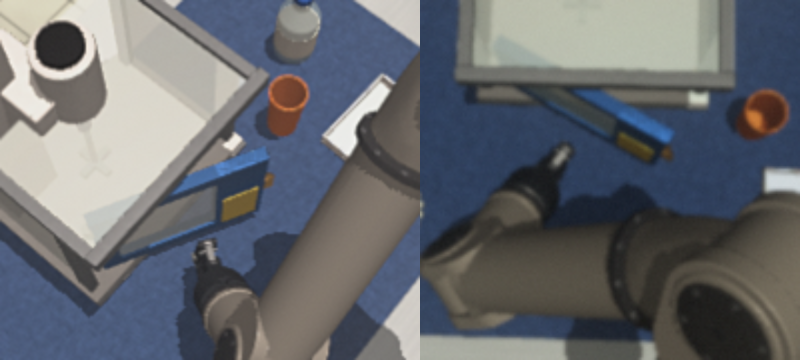

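jog_arm([
  [[0,-1,-0.2],0],
  [[0,-1,-0.2],0],
  [[0,-1,-0.2],0],
  [[0.2,-0.8,-0.2],0],
  [[0.6,-0.8,-0.2],0],
  [[0.6,-0.8,-0.2],0],
  [[0.6,-0.8,0],0],
  [[0.8,-0.8,0],0],
  [[0.8,-0.8,0],0],
  [[0,0,0],0],
])

```text
clock: 18.8
tcp_pos: [0.4871, -0.0051, 0.1197]
orientation: [2.235, 1.128, 0.498]
contact_force: [0.3, 0.6, 0.3]
grip_width: 0.0004
```

```bash
python3 st.py
```

```text
18.8 [ 0.487 -0.005  0.12 ] J [ 0.69   1.006 -1.376  2.39   1.881  1.469 -2.396] z [ 0.559 -0.328 -0.762] x [0.573 0.817 0.068] tip [ 0.528 -0.029  0.064] F [0.253 0.553 0.308]
```

jog_arm([
  [[0.5,-0.8,0],0],
  [[0.5,-0.8,0],0],
  [[0.5,-0.8,0],0],
  [[0.5,-0.5,0],0],
  [[0.3,-0.3,0],0],
  [[0,0,0],0],
])

```text
clock: 19.4
tcp_pos: [0.5092, -0.0367, 0.1191]
orientation: [2.236, 1.13, 0.498]
contact_force: [-0.2, 0.4, -0.1]
grip_width: 0.0002
```

```bash
python3 st.py; python3 - <<'E'
from h import *
a=grab_frame('scene');b=grab_frame('top')
save('','p6.png',np.hstack([cv2.resize(a[90:270,150:360],(420,360)),cv2.resize(b[130:290,180:350],(380,360))]))
E
```

```text
19.4 [ 0.509 -0.037  0.119] J [ 0.774  1.006 -1.359  2.355  1.923  1.402 -2.306] z [ 0.558 -0.327 -0.763] x [0.572 0.817 0.067] tip [ 0.55  -0.061  0.063] F [-0.237  0.371 -0.081]
```

View pics/p6.png

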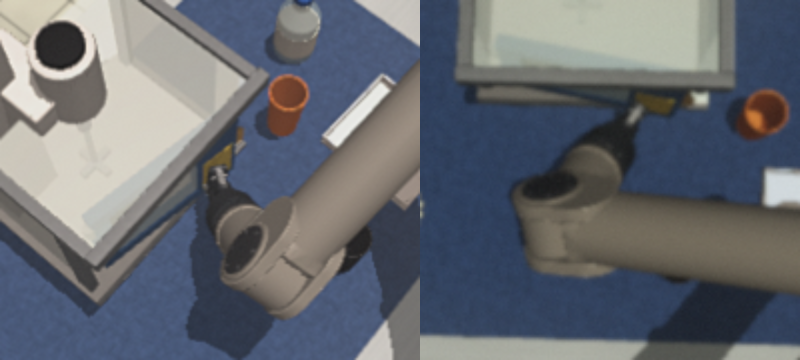

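jog_arm([
  [[0.3,-0.2,0],0],
  [[0.3,-0.2,0],0],
  [[0.3,-0.1,0],0],
  [[0,0,0],0],
])

```text
clock: 19.9
tcp_pos: [0.5183, -0.0407, 0.1192]
orientation: [2.236, 1.131, 0.499]
contact_force: [-0.1, 0.0, -0.3]
grip_width: -0.0001
```

jog_arm([
  [[0.25,-0.1,0],0],
  [[0.25,0,0],0],
  [[0,0,0],0],
])

```text
clock: 20.2
tcp_pos: [0.5232, -0.0418, 0.1192]
orientation: [2.236, 1.131, 0.499]
contact_force: [-1.7, 1.0, -0.4]
grip_width: 0.0
```

jog_arm([
  [[0.2,0,0],0],
  [[0.2,0,0],0],
  [[0,0,0],0],
])

```text
clock: 20.5
tcp_pos: [0.5272, -0.042, 0.1191]
orientation: [2.236, 1.131, 0.498]
contact_force: [-1.0, -1.1, 0.2]
grip_width: -0.0004
```

jog_arm([
  [[0.2,0,0],0],
  [[0.2,0,0],0],
  [[0,0,0],0],
])

```text
clock: 20.8
tcp_pos: [0.5301, -0.0422, 0.1189]
orientation: [2.236, 1.132, 0.496]
contact_force: [-7.6, -1.9, 4.0]
grip_width: 0.0003
```

jog_arm([
  [[0.2,0,0],0],
  [[0.2,0,0],0],
  [[0,0,0],0],
])

```text
clock: 21.1
tcp_pos: [0.5332, -0.0424, 0.1188]
orientation: [2.235, 1.132, 0.494]
contact_force: [-12.2, -2.1, 7.4]
grip_width: 0.0001
```

Riding over the latch now (12 N). I'll keep going in 1–2 mm steps and watch for the drop.

jog_arm([
  [[0.2,0,0],0],
  [[0.15,0,0],0],
  [[0,0,0],0],
])

```text
clock: 21.4
tcp_pos: [0.5379, -0.0425, 0.1188]
orientation: [2.235, 1.131, 0.496]
contact_force: [-3.8, -2.1, 0.8]
grip_width: -0.0001
```

jog_arm([
  [[0.2,0,0],0],
  [[0.15,0,0],0],
  [[0,0,0],0],
])

```text
clock: 21.7
tcp_pos: [0.5424, -0.0415, 0.1194]
orientation: [2.236, 1.132, 0.5]
contact_force: [-1.0, -1.1, 0.7]
grip_width: 0.0002
```

jog_arm([
  [[0.15,0,0],0],
  [[0.15,0,0],0],
  [[0,0,0],0],
])

```text
clock: 22.0
tcp_pos: [0.5444, -0.0416, 0.1191]
orientation: [2.235, 1.133, 0.498]
contact_force: [-5.7, -1.0, 3.9]
grip_width: 0.0001
```

jog_arm([
  [[0.1,0,0],0],
  [[0,0,0],0],
])

```text
clock: 22.2
tcp_pos: [0.5447, -0.0416, 0.119]
orientation: [2.235, 1.133, 0.497]
contact_force: [-10.4, 0.1, 6.7]
grip_width: -0.0004
```

jog_arm([
  [[0.1,0,0],0],
  [[0,0,0],0],
])

```text
clock: 22.4
tcp_pos: [0.545, -0.0416, 0.119]
orientation: [2.235, 1.134, 0.495]
contact_force: [-14.4, -1.5, 9.7]
grip_width: 0.0001
```

Steep stiffness (0.3 mm per mm commanded) following the force drop means the hard stop comes after the snap. I'll back off gently.

jog_arm([
  [[-0.2,0,0],0],
  [[-0.3,0,0],0],
  [[-0.5,0,0],0],
  [[-1,0,0],0],
  [[-1.5,0.5,0],0],
  [[-1.5,0.8,0],0],
  [[-1.5,0.8,0.5],0],
  [[-1,0.8,1],0],
  [[0,0.5,1.5],0],
  [[0,0,0],0],
])

```text
clock: 23.4
tcp_pos: [0.4723, -0.0066, 0.151]
orientation: [2.232, 1.133, 0.504]
contact_force: [-0.5, 0.4, -0.2]
grip_width: -0.0001
```

```bash
python3 st.py; python3 - <<'E'
from h import *
a=grab_frame('scene');b=grab_frame('top')
save('','f7.png',np.hstack([cv2.resize(a[90:270,150:360],(420,360)),cv2.resize(b[130:290,200:370],(380,360))]))
E
```

```text
23.4 [ 0.472 -0.007  0.151] J [ 0.709  0.85  -1.383  2.416  1.789  1.352 -2.405] z [ 0.562 -0.325 -0.761] x [0.568 0.82  0.07 ] tip [ 0.513 -0.03   0.095] F [-0.483  0.438 -0.219]
```

View pics/f7.png

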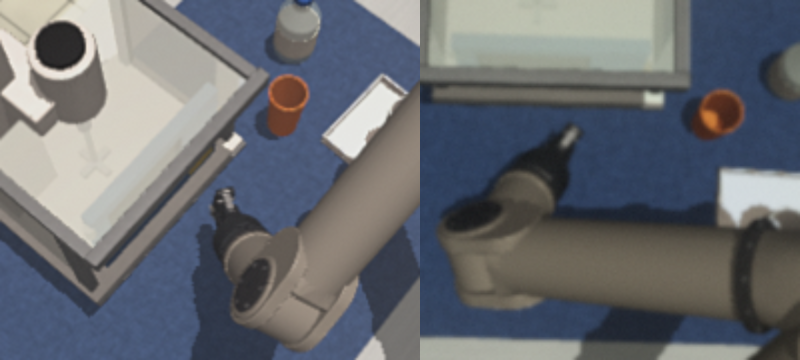

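jog_arm([
  [[-0.5,1,2],0],
  [[0,1,3],0],
  [[0,1,3],0],
  [[0,1,3],0],
  [[0,1,3],0],
  [[0,1,3],0],
  [[0,0,4],0],
  [[0,0,4],0],
  [[0,0,4],0],
  [[0,0,4],0],
  [[0,0,0],0],
  [[0,0,0],0],
])

```text
clock: 24.7
tcp_pos: [0.4649, 0.0491, 0.4579]
orientation: [2.243, 1.13, 0.48]
contact_force: [-0.1, -0.1, -0.1]
grip_width: 0.0003
```

```bash
python3 st.py; python3 - <<'E'
from h import *
a=grab_frame('scene');b=grab_frame('top')
save('','f8.png',np.hstack([cv2.resize(a,(400,300)),cv2.resize(b,(400,300))]))
E
```

```text
24.7 [0.465 0.049 0.458] J [ 0.779 -0.248 -1.084  2.056  0.432  0.787 -1.223] z [ 0.546 -0.332 -0.77 ] x [0.577 0.815 0.058] tip [0.505 0.025 0.402] F [-0.119 -0.128 -0.149]
```

View pics/f8.png

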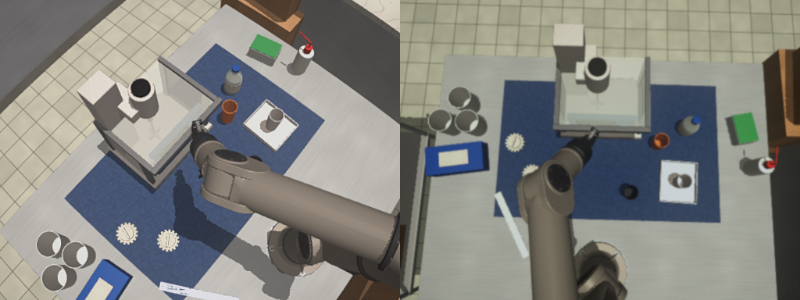

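The jug is upright in the tray, the door is still shut 2 s after I released it, and the bystanders haven't moved.

```bash
python3 -c "from bench import *; print(hand_in())"
```

```text
the job is handed in; nothing more can be done
None
```

The white jug is standing upright in the drip tray, released. The guard door is shut, and I handed the job in at about 25 s of the 61 s.

- **Jug:** I gripped it from above and set it down at the tray centre. The grip opened and the arm lifted clear without moving it.
- **Door, first part:** an upright, closed gripper swung it to about 0.55 rad. A jog can only turn the tool about the vertical, so I got the tilt by commanding poses beyond the arm's upper reach. That left the tool tilted about 40°, fingers pointing into the machine.
- **Door, closing:** the tilted tool pushed low on the door in 1–3 mm steps. The push force built to about 12 N over the latch and dropped to about 1 N. It then rose to about 14 N, with only 0.3 mm of movement per mm commanded, which I read as the hard stop.
- **Last checks:** about 2 s after I backed off, the pictures showed the door still shut in its frame and the jug upright in the tray. The bottle and the orange and black jugs were where they started. Both caps looked unmoved in the scene view, though the arm partly hid one of them from above. The arm was touching nothing, with contact force near 0.

I inferred that the latch had snapped in from the force drop and from the door staying shut; I did not see the bolt itself. No checks failed or disagreed.

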